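Make room in the spice tray for the missing jar

ROBOT

A 6-joint arm with a two-finger parallel gripper is mounted at the origin on a cart in front of the work surface, level with it; the furniture and walls round the work are solid. World frame = base frame: x ahead of the robot, y to its left, z up, the work surface at z = 0. Lengths are in m, angles in rad, forces in N, time in s.
With the tool pointing down it reaches from about 0.225 to 0.875 m from the base axis. Payload 3.4 kg.
Tool frame: the origin (TCP) lies at the very end of the fingers, on their centre line; the grasp point (between the pads) lies 19 mm behind it (manip.pinch_z is the distance from the TCP to the grasp point, in m); z points along the fingers, y is the line along which they close (so a half turn about z gives the same grasp; the last joint's range is limited). The gripper opens to 85 mm and grips with 20 to 120 N. Pads are 22 mm wide; open, the fingers measure 114 mm over their backs; the gripper's body (76 mm by 85 mm) begins 54 mm behind the grasp point. The pads swing forward as they close: fully open they stand 13 mm farther back than shut.
Start: joints at [-1.376, 0.276, 1.505, -0, 1.361, -0.121], TCP at [0.179, -0.547, 0.231] pointing down, gripper open.
Joint ranges: [-2.89, 2.89], [-0.75, 2.08], [0.22, 2.7], [-1.18, 4.32], [0.11, 2.71], [-2.7, 2.7]. Speed limits (rad/s): [2.57, 2.57, 3.14, 3.14, 3.14, 3.14].

INTERFACE

Orientations are given as a unit quaternion [w, x, y, z].
In Python, from rig import manip gives the robot as it stands. The module is installed in compiled form; this text tells all that it offers.
- The arm moves only by the shell command python3 -m jog 'ROWS' [FORCE]. ROWS is JSON, a list of rows, each an object of numbers: "dx", "dy", "dz": the shift along the tool's x, y, z each as a share of 25 cm, from -1 to 1; "ax", "ay", "az": the turn, a rotation vector about the tool's x, y, z each as a share of 90 degrees, from -1 to 1; "grip": the opening, from -1 (shut) to 1 (fully open), so that 0 is half open. A call has 1 to 5 rows; each row is the pose to reach, as a shift and turn from the pose commanded when the call began, along the tool's axes at that moment; what a row does not reach only later rows make up. A row lasts 1/12 s, in which the tool goes at most 41.7 mm and 7.16 degrees, less where a joint would pass 70% of its speed; a pose out of reach is approached as far as the arm can. A call with a number of a shift or a turn outside -1 to 1 is refused whole. A call with a gripper value outside its range is refused whole. The fingers move at their own pace and stop on an object; FORCE is the grip in N (left out, the last holds). Time passes only in rows, so rows that repeat a pose let the fingers close. It gives the time, the measured TCP pose, the force, the opening and the grip force at its end, in the units of the state.
- manip.get_state(): the state, without advancing time (a new reading comes with each control period).
- manip.get_image(name): name is "scene" or "top" or "wrist"; returns a dict with "img" (420x560x3 uint8, red, green, blue), "mtx" (3x3 intrinsics, pixels), "world_to_cam" (4x4, takes a point from world to camera coordinates); the wrist camera has in their place "T_tool_cam" (4x4, takes a point from camera to tool coordinates, whose origin is the TCP and whose axes are the flange's). Camera axes: x right, y down, z forward; pixel columns grow to the right and rows downward; lengths in m; the calibration is good to about 2 mm. A picture is of the moment at which its call begins: read the wrist's pose just before it. There is no depth.
- manip.sign_off(): hands the job in; it is judged then, once.
The state is a dict: "clock": time; "qpos": joint angles; "qd": joint speeds; "effort": joint torques, N m; "position": TCP position; "ee_rot": TCP orientation; "contact_force": force on the tool from outside, world axes, zero at the start; "moment": the same for the moment, N m; "width": finger opening in m; "gripper_force": force on a finger pad.
Only numpy, scipy, OpenCV 4.12 (cv2) and the standard library are available. Lean on these libraries where they do the work, as an engineer would, in place of code of your own. Each camera call takes 0.05 s, during which the arm holds its last target. There are 200 camera calls.

TASK

The three spice jars in the wooden tray, one tall and two low, stand close together in order of height, but one jar of the row is still out on the hob behind the tray: the slim one that is lower than the tray's tall jar and higher than its low ones. Slide the tall jar along the tray, away from its low neighbour, without lifting it out or knocking a jar over, and stand the missing jar upright on the tray's floor between the two, so that the row steps down in height. Keep the jars already in the tray standing in it.

Things in the scene. Friction and masses are not known exactly. Their poses are not given: they have to be found in the camera images.
- spice_tray: Fixed wooden tray. Origin: centre of its underside, z up; the row runs along its y. Slippery floor 6 mm thick; channel inside 60 mm wide (x), y from -140 to 140 mm; side rails 20 mm, end boards 38 mm high. In it three loose jars stand near its middle, 0 to 8 mm apart: a low jar in the middle, the tall jar at its +y or -y side (varies), a second, equal low jar at the other. 55 mm or more is empty at each end.
- tall_jar_center (a point): Tall jar in the tray, one end of its row: straight and round with a broad red cap, 50 mm across over its whole height, 110 mm high, about 0.09 kg. Held between two fingers and moved level it slides easily; pressed down, or pushed from one side near its top, it leans. The point is on its axis half-way up, 55 mm above its foot; z along the axis, up.
- middle_jar_center (a point): The middle one of the three jars in the tray: a stubby round jar with a white cap, 40 mm across, 71 mm high, about 0.09 kg. The point is on its axis half-way up, 35.5 mm above its foot; z along the axis, up.
- loose_jar_center (a point): The missing jar, loose on the hob behind the tray in one of three places about 0.13 m apart; far taller jars (135 mm, black cap; 158 mm and 62 mm wide, red cap) stand in the other two. A slim straight round jar, white screw cap, 34 mm across over its whole height, 89 mm high, 0.09 kg. The point is on its axis half-way up, 44.5 mm above its foot; z along the axis, up.
There are look-alikes about, which are no part of the job. What is shaped like the part that bears middle_jar_center but pink is not meant.

How it is judged:
By the outcome, as a careful person would: the job done as asked, in the order asked, and still so for the second after the job is handed in, with the robot touching nothing.
It also fails if it takes over 53 s, if anything falls off the work surface, if the arm or the gripper's body presses on something with over 40 N, if the wrist force passes 120 N, or if a joint passes its speed limit or range.

## Working session

There is one attempt and no reset: what is moved stays moved. The work goes in short steps, Python scripts to look and compute and a shell command to move; the robot and the scene stay as the last step left them, time stands still between calls to the robot, and variables do not carry over. Pictures are saved under pics/ and viewed, at most 10 in all, crops included, and the job is handed in when it is done.

```bash
mkdir -p pics; cat > h.py <<'E'
import numpy as np, cv2, json
from rig import manip
def snap(n,f):
    s=manip.get_state(); d=manip.get_image(n)
    cv2.imwrite(f'pics/{f}.png',d['img'][:,:,::-1])
    np.savez(f'pics/{f}.npz',mtx=d['mtx'],W=d['world_to_cam'] if 'world_to_cam' in d else wc(s,d['T_tool_cam']))
    return s
def wc(s,T):
    from scipy.spatial.transform import Rotation as R
    q=s['ee_rot'];M=np.eye(4);M[:3,:3]=R.from_quat([q[1],q[2],q[3],q[0]]).as_matrix();M[:3,3]=s['position']
    return np.linalg.inv(M@T)
def load(f): z=np.load(f'pics/{f}.npz'); return z['mtx'],z['W']
def proj(f,p):
    K,W=load(f);c=K@(W[:3,:3]@np.array(p,float)+W[:3,3]);return c[:2]/c[2]
def ray(f,uv):
    K,W=load(f);d=W[:3,:3].T@np.linalg.inv(K)@np.array([*uv,1.]);return -W[:3,:3].T@W[:3,3],d
def atz(f,uv,z):
    o,d=ray(f,uv);return o+d*(z-o[2])/d[2]
def tri(*fu):
    A=0;b=0
    for f,uv in fu:
        o,d=ray(f,uv);d=d/np.linalg.norm(d);P=np.eye(3)-np.outer(d,d);A=A+P;b=b+P@o
    return np.linalg.solve(A,b)
E
python3 - <<'E'
from h import *
import cv2
snap('scene','s0');s=snap('top','t0');print(s)
a=cv2.imread('pics/s0.png');b=cv2.imread('pics/t0.png')
for n in('s0','t0'):
    i=cv2.imread(f'pics/{n}.png');cv2.imwrite(f'pics/{n}b.png',cv2.resize(i,(800,600)))
    K,W=load(n);print(-W[:3,:3].T@W[:3,3], K[0,0])
E
```

```text
{'clock': 0.05, 'qpos': array([-1.37601986e+00,  2.76594930e-01,  1.50614042e+00,  3.38077568e-05,
        1.36069809e+00, -1.21017762e-01]), 'qd': array([ 0.00056375,  0.00043985, -0.00110209, -0.00031581,  0.00180219,
       -0.00115949]), 'effort': array([ 1.03474475e-03, -4.18080246e+01, -2.46676612e+01, -3.64463431e-04,
        5.61945402e-03,  9.28407388e-06]), 'position': array([ 0.17847195, -0.54604325,  0.23043685]), 'ee_rot': array([-9.20379205e-04,  9.87560266e-01,  1.57238268e-01, -1.74182231e-05]), 'contact_force': array([-0.08380155, -0.55968391,  0.09156223]), 'moment': array([-0.04339132, -0.01291247, -0.01112224]), 'gripper_force': 0.0, 'width': 0.08538637101421705}
[0.79062941 0.27352969 0.82764536] 480.7973086223251
[ 0.31678337 -0.05217849  0.92656549] 474.38717949483595
```

View pics/s0b.png

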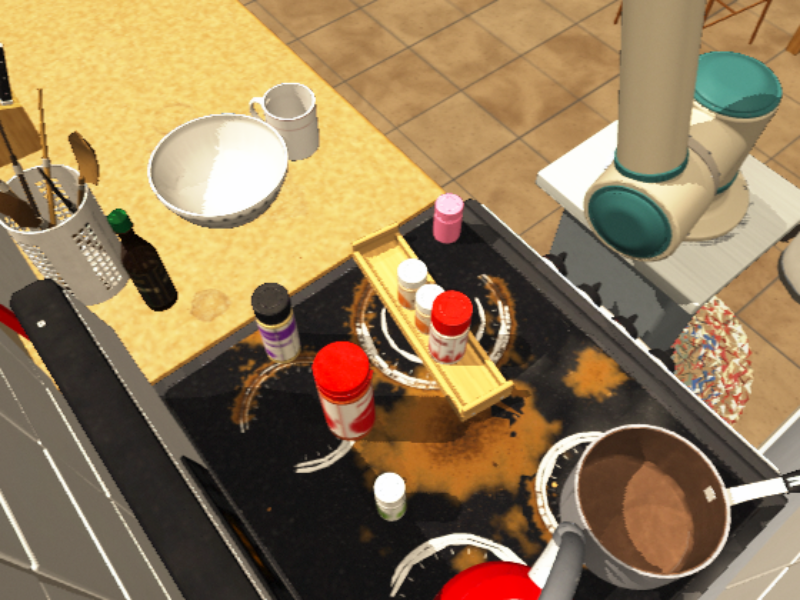

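View pics/t0b.png

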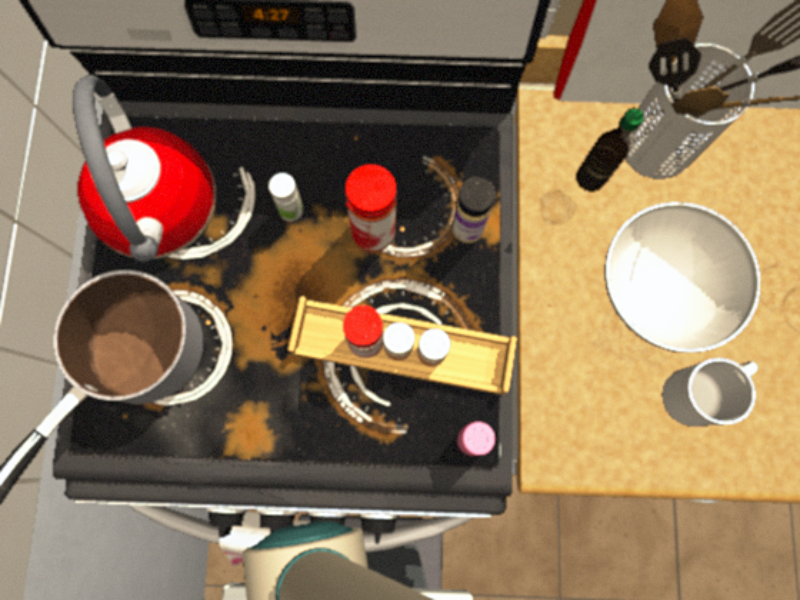

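Scene view (800x600 px): tall jar with red cap at (452,310), low jars at (430,300) and (412,272), loose slim jar at (390,490). In the top view these are (363,330), (399,341), (434,345) and (285,190). The tall jar is on the +y side. I'll zoom in to get accurate cap centres.

```bash
python3 - <<'E'
import cv2,numpy as np
a=cv2.imread('pics/s0.png');b=cv2.imread('pics/t0.png')
def c(i,x,y,w,h,f): return cv2.resize(i[y:y+h,x:x+w],None,fx=f,fy=f,interpolation=cv2.INTER_CUBIC)
P=np.zeros((600,800,3),np.uint8)
P[:300,:500]=c(a,250,170,100,60,5)      # scene caps  
P[300:600,:500]=c(b,225,205,100,60,5)
P[:300,500:700]=c(a,255,320,40,60,5)
P[300:600,500:700]=c(b,180,110,40,60,5)
cv2.imwrite('pics/z0.png',P)
E
```

```text
(no output)
```

View pics/z0.png

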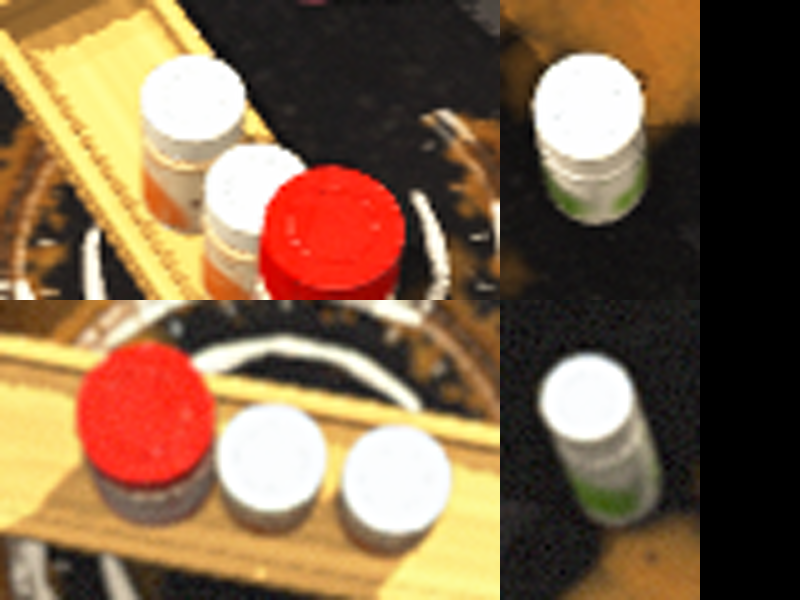

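Zoom, cap-top centres in panel px: scene tall (334,226), middle (256,190), low2 (193,99), loose (589,105). Top tall (146,412), middle (271,457), low2 (396,480), loose (587,397).

```bash
python3 - <<'E'
from h import *
f=lambda x0,y0,px,py:(x0+(px+.5)/5-.5,y0+(py+.5)/5-.5)
P={'tall':(f(250,170,334,226),f(225,205,146,112)),'mid':(f(250,170,256,190),f(225,205,271,155)),
'low2':(f(250,170,193,99),f(225,205,396,178)),'loose':(f(255,320,89,105),f(180,110,87,97))}
R={}
for k,(a,b) in P.items():
    p=tri(('s0',a),('t0',b));R[k]=p;print(k,p.round(4),'resid',(proj('s0',p)-a).round(1),(proj('t0',p)-b).round(1))
d=R['low2']-R['tall'];print('row angle deg',np.degrees(np.arctan2(-d[0],-d[1]))) 
print([np.linalg.norm((R[a]-R[b])[:2]).round(4) for a,b in(('tall','mid'),('mid','low2'))])
# tray end-board top corners in 800px, z=.038
C=[atz('t0',(np.array(u)+.5)*.7-.5,.038) for u in((302,299),(291,351),(516,337),(510,391))];print(np.round(C,4))
E
```

```text
tall [ 0.4728 -0.0085  0.114 ] resid [0.1 0. ] [ 0.1 -0.1]
mid [ 0.4666 -0.0532  0.0737] resid [0.5 0.1] [ 0.4 -0.3]
low2 [ 0.4596 -0.0987  0.0739] resid [0.3 0.1] [ 0.3 -0.2]
loose [0.6622 0.1083 0.088 ] resid [0.4 0.1] [ 0.3 -0.2]
row angle deg 8.327404212334777
[np.float64(0.0451), np.float64(0.046)]
[[ 0.5192  0.0791  0.038 ]
 [ 0.4482  0.089   0.038 ]
 [ 0.4776 -0.2086  0.038 ]
 [ 0.4058 -0.2005  0.038 ]]
```

Heights match the text: tall 114 (116 expected), low about 74 (77), loose 88 (89). The tray is yawed about -8.3°. I'll turn the tool first so the fingers close across the row.

```bash
cat >> h.py <<'E'
TX=np.array([0.1444,0.9895,0]) # tray +y = wanted tool x
def goto(*ts):
    from scipy.spatial.transform import Rotation as R
    s=manip.get_state();q=s['ee_rot'];M=R.from_quat([q[1],q[2],q[3],q[0]]).as_matrix()
    D=np.c_[TX,np.cross([0,0,-1],TX),[0,0,-1]]
    rv=R.from_matrix(M.T@D).as_rotvec(degrees=True)/90
    print('t',round(s['clock'],2),'pos',s['position'].round(4),'F',s['contact_force'].round(1),'w',round(s['width'],4),'gf',round(s['gripper_force'],1),'a',rv.round(4),'q',s['qpos'].round(2))
    for t in ts: print('->',t,'d',(M.T@(np.array(t)-s['position'])/.25).round(4))
E
python3 -m jog '[{"az":-0.35},{"az":-0.35},{"az":-0.35},{"az":-0.35},{"az":-0.35}]' && python3 -m jog '[{"az":-0.357},{"az":-0.357},{"az":-0.357},{"az":-0.357},{"az":-0.357}]'
python3 -c "
from h import *
goto([0.4728,-0.0085,0.231],[.43,-.0085,.27])"
```

```text
t 0.1 pos [ 0.1785 -0.5461  0.2305] F [-0.  -0.5  0.6] w 0.0853 gf 0.0 a [-9.000e-04 -7.000e-04 -7.067e-01] q [-1.38  0.28  1.51  0.    1.36 -0.12]
-> [0.4728, -0.0085, 0.231] d [ 1.7869e+00 -1.6784e+00  1.3000e-03]
-> [0.43, -0.0085, 0.27] d [ 1.6242 -1.7318 -0.1547]schema error: expected keys dx, dy, dz, ax, ay, az, grip
```

```bash

python3 -m jog '[{"dx":0,"dy":0,"dz":0,"ax":0,"ay":0,"az":-0.35,"grip":1},{"dx":0,"dy":0,"dz":0,"ax":0,"ay":0,"az":-0.35,"grip":1},{"dx":0,"dy":0,"dz":0,"ax":0,"ay":0,"az":-0.35,"grip":1},{"dx":0,"dy":0,"dz":0,"ax":0,"ay":0,"az":-0.35,"grip":1},{"dx":0,"dy":0,"dz":0,"ax":0,"ay":0,"az":-0.35,"grip":1}]' && python3 -m jog '[{"dx":0,"dy":0,"dz":0,"ax":0,"ay":0,"az":-0.357,"grip":1},{"dx":0,"dy":0,"dz":0,"ax":0,"ay":0,"az":-0.357,"grip":1},{"dx":0,"dy":0,"dz":0,"ax":0,"ay":0,"az":-0.357,"grip":1},{"dx":0,"dy":0,"dz":0,"ax":0,"ay":0,"az":-0.357,"grip":1},{"dx":0,"dy":0,"dz":0,"ax":0,"ay":0,"az":-0.357,"grip":1}]'
python3 -c "
from h import *
goto([0.4728,-0.0085,0.231])"
```

```text
clock: 0.52
position: [0.1785, -0.5463, 0.2308]
ee_rot: [-0.001, 0.907, 0.422, 0.0]
contact_force: [0.2, 0.2, 0.3]
width: 0.0853
gripper_force: 0.0
clock: 0.93
position: [0.1785, -0.5463, 0.2308]
ee_rot: [-0.0, 0.755, 0.656, 0.0]
contact_force: [-0.4, 0.6, 0.0]
width: 0.0856
gripper_force: 0.0
t 0.93 pos [ 0.1785 -0.5463  0.2308] F [-0.4  0.6  0. ] w 0.0856 gf 0.0 a [-0.0002 -0.0007  0.0036] q [-1.38  0.28  1.51  0.    1.36 -1.24]
-> [0.4728, -0.0085, 0.231] d [2.2936e+00 8.6710e-01 1.1000e-03]
```

```bash

for i in 1 2 3; do python3 -m jog '[{"dx":0.76,"dy":0.29,"dz":0,"ax":0,"ay":0,"az":0,"grip":1},{"dx":0.76,"dy":0.29,"dz":0,"ax":0,"ay":0,"az":0,"grip":1},{"dx":0.76,"dy":0.29,"dz":0,"ax":0,"ay":0,"az":0,"grip":1},{"dx":0.76,"dy":0.29,"dz":0,"ax":0,"ay":0,"az":0,"grip":1},{"dx":0.76,"dy":0.29,"dz":0,"ax":0,"ay":0,"az":0,"grip":1}]' | grep -E "clock|pos"; done
python3 -c "
from h import *
goto([0.4728,-0.0085,0.231],[0.4728,-0.0085,0.061])
snap('wrist','w1')"
```

```text
clock: 1.35
position: [0.2781, -0.3664, 0.2309]
clock: 1.77
position: [0.3771, -0.1889, 0.2312]
clock: 2.18
position: [0.4764, -0.0112, 0.2311]
t 2.18 pos [ 0.4764 -0.0112  0.2311] F [ 0.1 -0.3 -0.8] w 0.0855 gf 0.0 a [-0.     -0.0002  0.0009] q [-0.17  0.13  1.7   0.    1.31 -0.03]
-> [0.4728, -0.0085, 0.231] d [ 0.0088 -0.0158  0.0004]
-> [0.4728, -0.0085, 0.061] d [ 0.0085 -0.0157  0.6804]
```

View pics/w1.png

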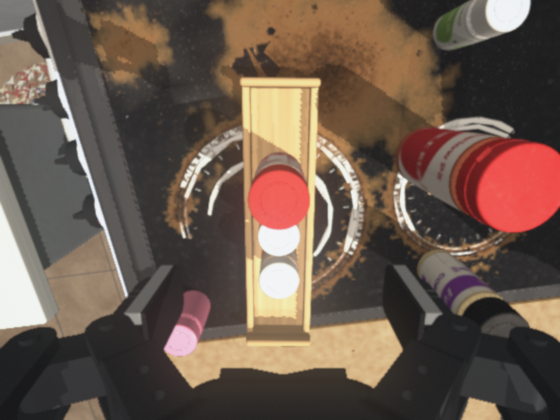

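Wrist view: the tray is aligned with the image; tall cap centre about (278,198), middle (279,237), low2 (279,279), loose cap about (508,11), tray end-board top about (281,82). Next is a cross-check against the fixed cameras.

```bash
python3 - <<'E'
from h import *
for n,u,z in(('tall',(278,198),.116),('mid',(279,237),.077),('low2',(279,279),.077),('loose',(508,11),.089),('endL',(243,82),.038),('endR',(320,82),.038)): print(n,atz('w1',u,z).round(4))
f=lambda x0,y0,px,py:(x0+(px+.5)/5-.5,y0+(py+.5)/5-.5)
print(tri(('w1',(278,198)),('s0',f(250,170,334,226)),('t0',f(225,205,146,112))).round(4))
E
```

```text
tall [ 0.4737 -0.0065  0.116 ]
mid [ 0.467  -0.0542  0.077 ]
low2 [ 0.4606 -0.0975  0.077 ]
loose [0.6637 0.105  0.089 ]
endL [0.4537 0.0881 0.038 ]
endR [0.5246 0.0779 0.038 ]
[ 0.473  -0.0081  0.1136]
```

```bash

python3 -m jog '[{"dx":0.0127,"dy":-0.0156,"dz":0.1,"ax":0,"ay":0,"az":0,"grip":1},{"dx":0.0127,"dy":-0.0156,"dz":0.2,"ax":0,"ay":0,"az":0,"grip":1},{"dx":0.0127,"dy":-0.0156,"dz":0.3,"ax":0,"ay":0,"az":0,"grip":1},{"dx":0.0127,"dy":-0.0156,"dz":0.4,"ax":0,"ay":0,"az":0,"grip":1},{"dx":0.0127,"dy":-0.0156,"dz":0.4,"ax":0,"ay":0,"az":0,"grip":1}]' >/dev/null
python3 -m jog '[{"dx":0,"dy":0,"dz":0.1,"ax":0,"ay":0,"az":0,"grip":1},{"dx":0,"dy":0,"dz":0.2,"ax":0,"ay":0,"az":0,"grip":1},{"dx":0,"dy":0,"dz":0.28,"ax":0,"ay":0,"az":0,"grip":1},{"dx":0,"dy":0,"dz":0.28,"ax":0,"ay":0,"az":0,"grip":1}]'
python3 -c "
from h import *
goto([0.473,-0.0075,0.061])"
```

```text
clock: 2.98
position: [0.47, -0.0101, 0.0591]
ee_rot: [-0.002, 0.756, 0.654, -0.002]
contact_force: [-0.6, -0.1, -0.8]
width: 0.0852
gripper_force: 0.0
t 2.98 pos [ 0.47   -0.0101  0.0591] F [-0.6 -0.1 -0.8] w 0.0852 gf 0.0 a [-0.0042 -0.      0.0001] q [-0.17  0.29  1.97 -0.    0.88 -0.02]
-> [0.473, -0.0075, 0.061] d [ 0.0119  0.0102 -0.0077]
```

```bash

python3 -m jog '[{"dx":0.008,"dy":0.0,"dz":-0.004,"ax":0,"ay":0,"az":0,"grip":0.5},{"dx":0.008,"dy":0.0,"dz":-0.004,"ax":0,"ay":0,"az":0,"grip":0.4},{"dx":0.008,"dy":0.0,"dz":-0.004,"ax":0,"ay":0,"az":0,"grip":0.35}]' 20
python3 -c "
from h import *
goto([0.473,-0.0075,0.061])
snap('wrist','w2')"
```

```text
clock: 3.23
position: [0.4744, -0.0084, 0.0641]
ee_rot: [0.001, 0.756, 0.654, 0.001]
contact_force: [-1.0, 0.2, -0.4]
width: 0.0577
gripper_force: 0.0
t 3.23 pos [ 0.4744 -0.0084  0.0641] F [-1.   0.2 -0.4] w 0.0577 gf 0.0 a [0.0024 0.0001 0.0004] q [-0.16  0.29  1.96 -0.    0.89 -0.02]
-> [0.473, -0.0075, 0.061] d [ 0.0028 -0.0059  0.0124]
```

View pics/w2.png

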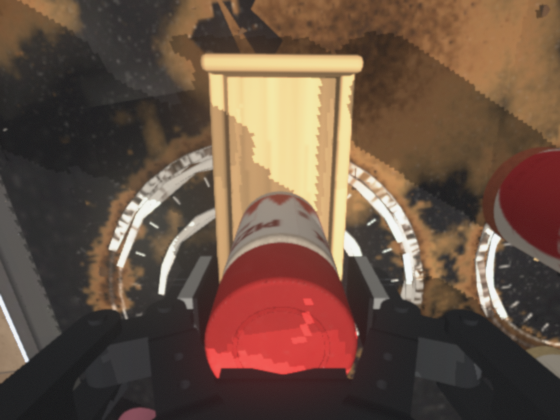

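The red jar stands upright between the pads, its cap centred at about (281,340). I'll close gently.

```bash

python3 -m jog '[{"dx":0,"dy":0,"dz":0,"ax":0,"ay":0,"az":0,"grip":0.22},{"dx":0,"dy":0,"dz":0,"ax":0,"ay":0,"az":0,"grip":0.1},{"dx":0,"dy":0,"dz":0,"ax":0,"ay":0,"az":0,"grip":0},{"dx":0,"dy":0,"dz":0,"ax":0,"ay":0,"az":0,"grip":0},{"dx":0,"dy":0,"dz":0,"ax":0,"ay":0,"az":0,"grip":0}]' 20
python3 -c "
from h import *
goto([0.473,-0.0075,0.061])"
```

```text
clock: 3.7
position: [0.4734, -0.0083, 0.0636]
ee_rot: [0.001, 0.756, 0.654, 0.001]
contact_force: [-1.0, 0.5, 6.6]
width: 0.049
gripper_force: 19.9
t 3.7 pos [ 0.4734 -0.0083  0.0636] F [-1.   0.5  6.6] w 0.049 gf 19.9 a [0.0012 0.0001 0.0004] q [-0.16  0.29  1.97 -0.    0.89 -0.02]
-> [0.473, -0.0075, 0.061] d [ 0.0028 -0.0021  0.0102]
```

```bash

python3 -m jog '[{"dx":0,"dy":0,"dz":-0.002,"ax":0,"ay":0,"az":0,"grip":0},{"dx":0,"dy":0,"dz":-0.002,"ax":0,"ay":0,"az":0,"grip":0}]'
python3 -m jog '[{"dx":0.02,"dy":0,"dz":0,"ax":0,"ay":0,"az":0,"grip":0},{"dx":0.04,"dy":0,"dz":0,"ax":0,"ay":0,"az":0,"grip":0}]'
```

```text
clock: 3.87
position: [0.4733, -0.0082, 0.0636]
ee_rot: [0.001, 0.756, 0.654, 0.0]
contact_force: [-0.6, -0.5, 4.4]
width: 0.0489
gripper_force: 21.4
clock: 4.03
position: [0.4751, 0.0012, 0.0636]
ee_rot: [0.001, 0.756, 0.654, 0.0]
contact_force: [-0.8, -1.6, 5.8]
width: 0.0491
gripper_force: 21.3
```

```bash

python3 -m jog '[{"dx":0.02,"dy":0,"dz":-0.001,"ax":0,"ay":0,"az":0,"grip":0},{"dx":0.04,"dy":0,"dz":-0.001,"ax":0,"ay":0,"az":0,"grip":0},{"dx":0.06,"dy":0,"dz":-0.001,"ax":0,"ay":0,"az":0,"grip":0},{"dx":0.07,"dy":0,"dz":-0.001,"ax":0,"ay":0,"az":0,"grip":0}]'
python3 -m jog '[{"dx":0.02,"dy":0,"dz":0,"ax":0,"ay":0,"az":0,"grip":0},{"dx":0.04,"dy":0,"dz":0,"ax":0,"ay":0,"az":0,"grip":0},{"dx":0.06,"dy":0,"dz":0,"ax":0,"ay":0,"az":0,"grip":0},{"dx":0.075,"dy":0,"dz":0,"ax":0,"ay":0,"az":0,"grip":0},{"dx":0.075,"dy":0,"dz":0,"ax":0,"ay":0,"az":0,"grip":0}]'
python3 -c "
from h import *
snap('wrist','w3');snap('top','t3');snap('scene','s3')
W=cv2.imread('pics/w3.png')[:300,130:430];T=cv2.resize(cv2.imread('pics/t3.png')[190:290,190:370],None,fx=2.7,fy=2.7);S=cv2.resize(cv2.imread('pics/s3.png')[150:300,230:370],None,fx=2,fy=2)
P=np.zeros((600,800,3),np.uint8);P[:300,:300]=W;P[:300,310:590]=S;P[310:580,:486]=T
cv2.imwrite('pics/z3.png',P)"
```

```text
clock: 4.37
position: [0.4774, 0.0193, 0.0636]
ee_rot: [0.001, 0.756, 0.654, 0.0]
contact_force: [-0.1, -2.3, 5.3]
width: 0.0488
gripper_force: 21.3
clock: 4.78
position: [0.4802, 0.0382, 0.0636]
ee_rot: [0.001, 0.756, 0.655, 0.001]
contact_force: [-0.2, -0.8, 4.9]
width: 0.0488
gripper_force: 21.4
```

View pics/z3.png

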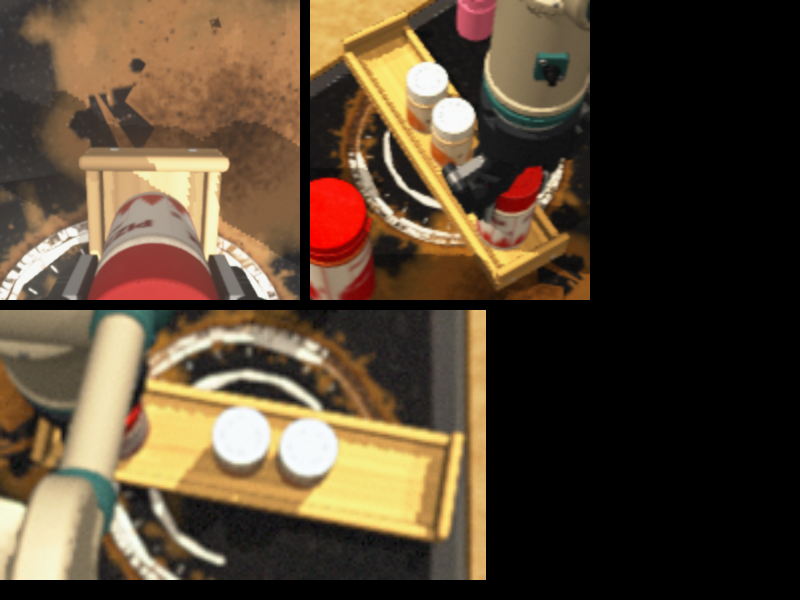

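The tall jar slid about 47 mm and all three jars stand upright in the tray (low caps at (241,437) and (307,450) in the lower panel). Now I'll release and lift straight up.

```bash

python3 -m jog '[{"dx":0,"dy":0,"dz":0,"ax":0,"ay":0,"az":0,"grip":0.25},{"dx":0,"dy":0,"dz":0,"ax":0,"ay":0,"az":0,"grip":0.5},{"dx":0,"dy":0,"dz":0,"ax":0,"ay":0,"az":0,"grip":1},{"dx":0,"dy":0,"dz":0,"ax":0,"ay":0,"az":0,"grip":1},{"dx":0,"dy":0,"dz":0,"ax":0,"ay":0,"az":0,"grip":1}]'
python3 -m jog '[{"dx":0,"dy":0,"dz":-0.1,"ax":0,"ay":0,"az":0,"grip":1},{"dx":0,"dy":0,"dz":-0.25,"ax":0,"ay":0,"az":0,"grip":1},{"dx":0,"dy":0,"dz":-0.4,"ax":0,"ay":0,"az":0,"grip":1},{"dx":0,"dy":0,"dz":-0.55,"ax":0,"ay":0,"az":0,"grip":1},{"dx":0,"dy":0,"dz":-0.68,"ax":0,"ay":0,"az":0,"grip":1}]'
python3 -c "
from h import *
goto([0.663,0.1065,0.2],[0.663,.1065,.047])"
```

```text
clock: 5.35
position: [0.4792, 0.0377, 0.0628]
ee_rot: [-0.0, 0.756, 0.654, -0.0]
contact_force: [0.4, 0.1, 0.5]
width: 0.0851
gripper_force: 0.0
clock: 5.77
position: [0.4794, 0.0376, 0.2354]
ee_rot: [0.001, 0.756, 0.654, 0.0]
contact_force: [0.5, -0.5, -0.8]
width: 0.0853
gripper_force: 0.0
t 5.77 pos [0.4794 0.0376 0.2354] F [ 0.5 -0.5 -0.8] w 0.0853 gf 0.0 a [ 0.0009 -0.      0.0002] q [-0.07  0.13  1.69 -0.    1.32  0.08]
-> [0.663, 0.1065, 0.2] d [0.3784 0.6868 0.1426]
-> [0.663, 0.1065, 0.047] d [0.3784 0.6859 0.7546]
```

```bash

python3 -m jog '[{"dx":0.1,"dy":0.17,"dz":0,"ax":0,"ay":0,"az":0,"grip":1},{"dx":0.2,"dy":0.34,"dz":0,"ax":0,"ay":0,"az":0,"grip":1},{"dx":0.29,"dy":0.51,"dz":0,"ax":0,"ay":0,"az":0,"grip":1},{"dx":0.378,"dy":0.686,"dz":0,"ax":0,"ay":0,"az":0,"grip":1},{"dx":0.378,"dy":0.686,"dz":0,"ax":0,"ay":0,"az":0,"grip":1}]'
python3 -c "
from h import *
goto([0.663,0.1065,0.12],[0.663,.1065,.047])
snap('wrist','w4');snap('top','t4')
P=np.zeros((420,800,3),np.uint8);P[:,:400]=cv2.imread('pics/w4.png')[:,80:480];P[:,400:]=cv2.resize(cv2.imread('pics/t4.png')[190:295,200:300],(400,420))
cv2.imwrite('pics/z4.png',P)"
```

```text
clock: 6.18
position: [0.6657, 0.1077, 0.2324]
ee_rot: [0.0, 0.756, 0.654, 0.001]
contact_force: [0.2, 0.8, 0.4]
width: 0.0855
gripper_force: 0.0
t 6.18 pos [0.6657 0.1077 0.2324] F [0.2 0.8 0.4] w 0.0855 gf 0.0 a [ 0.0009 -0.0004  0.0006] q [0.06 0.43 1.27 0.   1.44 0.2 ]
-> [0.663, 0.1065, 0.12] d [-0.0067 -0.0107  0.4494]
-> [0.663, 0.1065, 0.047] d [-0.0069 -0.0111  0.7414]
```

View pics/z4.png

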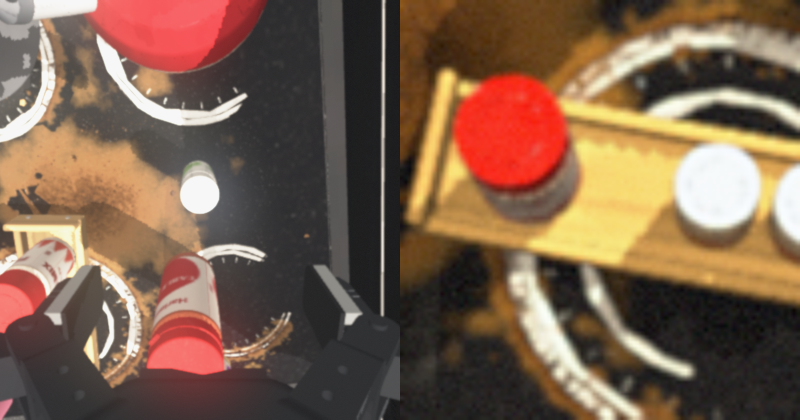

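The loose cap is at wrist px (280,193). In the top crop the tall jar stands at px (227.2,222.4) and the middle jar at (279,236.4), with a clear gap between them.

```bash
python3 - <<'E'
from h import *
print('loose',atz('w4',(280,193),.089).round(4), tri(('t0',(180+87.5/5-.5,110+97.5/5-.5)),('w4',(280,193)),('s0',(255+89.5/5-.5,320+105.5/5-.5))).round(4))
t=atz('t4',(227.2,222.4),.116);m=atz('t4',(279,236.4),.077);print(t,m,np.linalg.norm((t-m)[:2])-.045)
m0=tri(('s3',(230+(453-310)/2,150+117/2)),('t3',(190+241/2.7,190+(437-310)/2.7)));print(m0)
mv=.5*(t-m);u=TX;print('slot centre',m+u*(.02+(np.linalg.norm((t-m)[:2])-.045)/2))
E
```

```text
loose [0.6641 0.1093 0.089 ] [0.6629 0.1085 0.087 ]
[0.47875254 0.0382282  0.116     ] [ 0.46403489 -0.05289364  0.077     ] 0.04730275975359213
[ 0.4647136  -0.05380321  0.0679971 ]
slot centre [ 0.47033815 -0.0097006   0.077     ]
```

```bash

python3 -m jog '[{"dx":0.0026,"dy":-0.01,"dz":0.1,"ax":0,"ay":0,"az":0,"grip":1},{"dx":0.0026,"dy":-0.01,"dz":0.2,"ax":0,"ay":0,"az":0,"grip":1},{"dx":0.0026,"dy":-0.01,"dz":0.3,"ax":0,"ay":0,"az":0,"grip":1},{"dx":0.0026,"dy":-0.01,"dz":0.4,"ax":0,"ay":0,"az":0,"grip":1},{"dx":0.0026,"dy":-0.01,"dz":0.45,"ax":0,"ay":0,"az":0,"grip":1}]' >/dev/null
python3 -m jog '[{"dx":0,"dy":0,"dz":0.1,"ax":0,"ay":0,"az":0,"grip":1},{"dx":0,"dy":0,"dz":0.2,"ax":0,"ay":0,"az":0,"grip":0.8},{"dx":0,"dy":0,"dz":0.28,"ax":0,"ay":0,"az":0,"grip":0.4},{"dx":0,"dy":0,"dz":0.29,"ax":0,"ay":0,"az":0,"grip":0.1},{"dx":0,"dy":0,"dz":0.29,"ax":0,"ay":0,"az":0,"grip":0}]'
python3 -c "
from h import *
goto([0.6633,0.1087,0.047])
snap('wrist','w5')"
```

```text
clock: 7.12
position: [0.6584, 0.1071, 0.0467]
ee_rot: [-0.001, 0.756, 0.654, -0.002]
contact_force: [-0.1, 1.0, -0.3]
width: 0.0433
gripper_force: 0.0
t 7.12 pos [0.6584 0.1071 0.0467] F [-0.1  1.  -0.3] w 0.0433 gf 0.0 a [-0.0026  0.0006  0.0001] q [ 0.06  0.55  1.54 -0.    1.05  0.2 ]
-> [0.6633, 0.1087, 0.047] d [ 0.0093  0.0184 -0.0014]
```

View pics/w5.png

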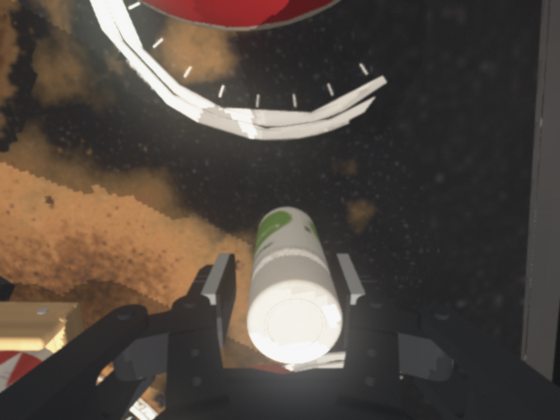

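The white jar stands between the pads, a few mm toward the right one: jar axis at about x=293 px, pad centre at about 285. I'll re-centre and close.

```bash

python3 -m jog '[{"dx":0.004,"dy":0.006,"dz":0,"ax":0,"ay":0,"az":0,"grip":0},{"dx":0.004,"dy":0.006,"dz":0,"ax":0,"ay":0,"az":0,"grip":0}]'
python3 -m jog '[{"dx":0.0,"dy":0,"dz":0,"ax":0,"ay":0,"az":0,"grip":-0.15},{"dx":0,"dy":0,"dz":0,"ax":0,"ay":0,"az":0,"grip":-0.3},{"dx":0,"dy":0,"dz":0,"ax":0,"ay":0,"az":0,"grip":-0.5},{"dx":0,"dy":0,"dz":0,"ax":0,"ay":0,"az":0,"grip":-0.5},{"dx":0,"dy":0,"dz":0,"ax":0,"ay":0,"az":0,"grip":-0.5}]' 35
python3 -c "
from h import *
goto([0.6633,0.1087,0.047])"
```

```text
clock: 7.33
position: [0.6635, 0.1083, 0.05]
ee_rot: [0.001, 0.756, 0.654, 0.002]
contact_force: [0.1, -0.9, 0.5]
width: 0.0428
gripper_force: 0.0
clock: 7.75
position: [0.6625, 0.1083, 0.0497]
ee_rot: [0.001, 0.756, 0.654, 0.001]
contact_force: [-0.9, -0.2, 6.1]
width: 0.0325
gripper_force: 34.8
t 7.75 pos [0.6625 0.1083 0.0497] F [-0.9 -0.2  6.1] w 0.0325 gf 34.8 a [ 0.0012 -0.0002  0.0004] q [ 0.06  0.55  1.53 -0.    1.06  0.2 ]
-> [0.6633, 0.1087, 0.047] d [0.002  0.0028 0.0107]
```

```bash

python3 -m jog '[{"dx":0,"dy":0,"dz":-0.05,"ax":0,"ay":0,"az":0,"grip":-0.5},{"dx":0,"dy":0,"dz":-0.2,"ax":0,"ay":0,"az":0,"grip":-0.5},{"dx":0,"dy":0,"dz":-0.35,"ax":0,"ay":0,"az":0,"grip":-0.5},{"dx":0,"dy":0,"dz":-0.5,"ax":0,"ay":0,"az":0,"grip":-0.5},{"dx":0,"dy":0,"dz":-0.65,"ax":0,"ay":0,"az":0,"grip":-0.5}]' 
python3 -m jog '[{"dx":0,"dy":0,"dz":-0.1,"ax":0,"ay":0,"az":0,"grip":-0.5},{"dx":0,"dy":0,"dz":-0.1,"ax":0,"ay":0,"az":0,"grip":-0.5}]'
python3 -c "
from h import *
goto([0.4715,-0.01,.2396])"
```

```text
clock: 8.17
position: [0.6615, 0.1082, 0.2121]
ee_rot: [-0.0, 0.756, 0.654, -0.0]
contact_force: [1.2, -0.9, -0.4]
width: 0.0327
gripper_force: 35.2
clock: 8.33
position: [0.6652, 0.1085, 0.2431]
ee_rot: [0.004, 0.756, 0.654, 0.005]
contact_force: [-0.5, 1.0, -0.3]
width: 0.0322
gripper_force: 35.2
t 8.33 pos [0.6652 0.1085 0.2431] F [-0.5  1.  -0.3] w 0.0322 gf 35.2 a [ 0.0084 -0.0017  0.0004] q [ 0.06  0.41  1.27 -0.    1.45  0.2 ]
-> [0.4715, -0.01, 0.2396] d [-0.5804 -0.6988  0.0034]
```

```bash

python3 -m jog '[{"dx":-0.05,"dy":-0.06,"dz":0,"ax":0,"ay":0,"az":0,"grip":-0.5},{"dx":-0.15,"dy":-0.18,"dz":0,"ax":0,"ay":0,"az":0,"grip":-0.5},{"dx":-0.25,"dy":-0.3,"dz":0,"ax":0,"ay":0,"az":0,"grip":-0.5},{"dx":-0.35,"dy":-0.42,"dz":0,"ax":0,"ay":0,"az":0,"grip":-0.5},{"dx":-0.45,"dy":-0.54,"dz":0,"ax":0,"ay":0,"az":0,"grip":-0.5}]' >/dev/null
python3 -m jog '[{"dx":-0.08,"dy":-0.1,"dz":0,"ax":0,"ay":0,"az":0,"grip":-0.5},{"dx":-0.13,"dy":-0.155,"dz":0,"ax":0,"ay":0,"az":0,"grip":-0.5},{"dx":-0.13,"dy":-0.155,"dz":0,"ax":0,"ay":0,"az":0,"grip":-0.5},{"dx":-0.13,"dy":-0.155,"dz":0,"ax":0,"ay":0,"az":0,"grip":-0.5}]'
python3 -c "
from h import *
goto([0.4715,-0.01,.12],[0.4715,-0.01,.056]);snap('wrist','w6');snap('scene','s6')
P=np.zeros((420,800,3),np.uint8);P[:,:400]=cv2.imread('pics/w6.png')[:,80:480];P[:,400:]=cv2.resize(cv2.imread('pics/s6.png')[130:298,220:380],(400,420))
cv2.imwrite('pics/z6.png',P)"
```

```text
clock: 9.08
position: [0.4683, -0.0105, 0.2352]
ee_rot: [-0.0, 0.757, 0.654, 0.0]
contact_force: [0.5, 0.4, -0.6]
width: 0.0326
gripper_force: 35.3
t 9.08 pos [ 0.4683 -0.0105  0.2352] F [ 0.5  0.4 -0.6] w 0.0326 gf 35.3 a [ 0.0001 -0.0002 -0.0007] q [-0.17  0.11  1.71  0.    1.32 -0.03]
-> [0.4715, -0.01, 0.12] d [0.0036 0.0123 0.4609]
-> [0.4715, -0.01, 0.056] d [0.0036 0.0123 0.7169]
```

View pics/z6.png

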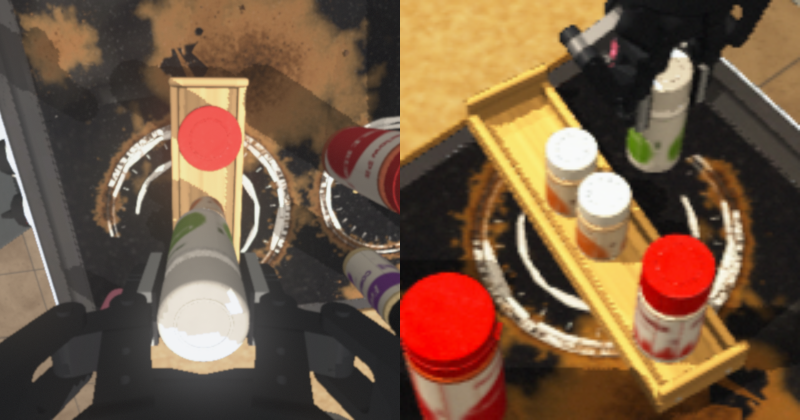

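The jar hangs upright in the grip above the gap. Scene crop: middle cap at px (302,206), tall cap (331.6,234.4); wrist tall cap at (290,138). I'll check the slot centre.

```bash
python3 - <<'E'
from h import *
t=atz('s6',(331.6,234.4),.116);m=atz('s6',(302,206),.077);print(t,m,atz('w6',(290,138),.116))
for a,b in((t,m),):
  g=(a-b)[:2]@TX[:2];print('gap',g-.045,'slot',b+TX*(.02+(g-.045)/2))
E
```

```text
[0.47899974 0.03673704 0.116     ] [ 0.46465007 -0.05383271  0.077     ] [0.48142812 0.03848465 0.116     ]
gap 0.046690861268536596 slot [ 0.47090915 -0.01094241  0.077     ]
```

```bash

python3 -m jog '[{"dx":0.002,"dy":0.009,"dz":0.05,"ax":0,"ay":0,"az":0,"grip":-0.5},{"dx":0.002,"dy":0.009,"dz":0.13,"ax":0,"ay":0,"az":0,"grip":-0.5},{"dx":0.002,"dy":0.009,"dz":0.21,"ax":0,"ay":0,"az":0,"grip":-0.5},{"dx":0.002,"dy":0.009,"dz":0.26,"ax":0,"ay":0,"az":0,"grip":-0.5},{"dx":0.002,"dy":0.009,"dz":0.26,"ax":0,"ay":0,"az":0,"grip":-0.5}]' 
python3 -c "
from h import *
goto([0.471,-0.0105,.12],[0.471,-0.0105,.056])"
```

```text
clock: 9.6
position: [0.4704, -0.0091, 0.1674]
ee_rot: [-0.002, 0.756, 0.655, -0.002]
contact_force: [0.5, -0.5, -0.4]
width: 0.0328
gripper_force: 35.2
t 9.6 pos [ 0.4704 -0.0091  0.1674] F [ 0.5 -0.5 -0.4] w 0.0328 gf 35.2 a [-0.004  -0.0002  0.001 ] q [-0.17  0.17  1.82  0.    1.16 -0.02]
-> [0.471, -0.0105, 0.12] d [-0.0051  0.0044  0.1896]
-> [0.471, -0.0105, 0.056] d [-0.0052  0.006   0.4456]
```

```bash

python3 -m jog '[{"dx":-0.004,"dy":0.002,"dz":0.06,"ax":0,"ay":0,"az":0,"grip":-0.5},{"dx":-0.004,"dy":0.002,"dz":0.13,"ax":0,"ay":0,"az":0,"grip":-0.5},{"dx":-0.004,"dy":0.002,"dz":0.2,"ax":0,"ay":0,"az":0,"grip":-0.5},{"dx":-0.004,"dy":0.002,"dz":0.27,"ax":0,"ay":0,"az":0,"grip":-0.5},{"dx":-0.004,"dy":0.002,"dz":0.32,"ax":0,"ay":0,"az":0,"grip":-0.5}]' 
python3 -m jog '[{"dx":0,"dy":0,"dz":0.03,"ax":0,"ay":0,"az":0,"grip":-0.5},{"dx":0,"dy":0,"dz":0.05,"ax":0,"ay":0,"az":0,"grip":-0.5},{"dx":0,"dy":0,"dz":0.07,"ax":0,"ay":0,"az":0,"grip":-0.5},{"dx":0,"dy":0,"dz":0.07,"ax":0,"ay":0,"az":0,"grip":-0.5},{"dx":0,"dy":0,"dz":0.07,"ax":0,"ay":0,"az":0,"grip":-0.5}]' 
python3 -c "
from h import *
goto([0.471,-0.0105,.0557])"
```

```text
clock: 10.02
position: [0.4728, -0.0107, 0.0898]
ee_rot: [0.0, 0.756, 0.655, 0.0]
contact_force: [0.5, -0.6, -0.9]
width: 0.0322
gripper_force: 35.2
clock: 10.43
position: [0.4724, -0.0112, 0.0734]
ee_rot: [0.0, 0.756, 0.654, 0.0]
contact_force: [0.1, -0.3, -0.7]
width: 0.0326
gripper_force: 35.2
t 10.43 pos [ 0.4724 -0.0112  0.0734] F [ 0.1 -0.3 -0.7] w 0.0326 gf 35.2 a [0.0005 0.0001 0.0004] q [-0.17  0.27  1.95 -0.    0.91 -0.03]
-> [0.471, -0.0105, 0.0557] d [ 0.0019 -0.0058  0.0708]
```

```bash

python3 -m jog '[{"dx":0,"dy":0,"dz":0.02,"ax":0,"ay":0,"az":0,"grip":-0.5},{"dx":0,"dy":0,"dz":0.04,"ax":0,"ay":0,"az":0,"grip":-0.5},{"dx":0,"dy":0,"dz":0.055,"ax":0,"ay":0,"az":0,"grip":-0.5},{"dx":0,"dy":0,"dz":0.06,"ax":0,"ay":0,"az":0,"grip":-0.5},{"dx":0,"dy":0,"dz":0.06,"ax":0,"ay":0,"az":0,"grip":-0.5}]' 
python3 -m jog '[{"dx":0,"dy":0,"dz":0.004,"ax":0,"ay":0,"az":0,"grip":-0.5},{"dx":0,"dy":0,"dz":0.008,"ax":0,"ay":0,"az":0,"grip":-0.5},{"dx":0,"dy":0,"dz":0.008,"ax":0,"ay":0,"az":0,"grip":-0.5}]' 
python3 -c "
from h import *
goto([0.471,-0.0105,.0557]);snap('wrist','w7');snap('scene','s7')"
```

```text
clock: 10.85
position: [0.4714, -0.0111, 0.0576]
ee_rot: [-0.0, 0.756, 0.654, -0.0]
contact_force: [-0.6, -0.7, -0.9]
width: 0.0328
gripper_force: 35.2
clock: 11.1
position: [0.4718, -0.0112, 0.056]
ee_rot: [0.0, 0.756, 0.654, -0.0]
contact_force: [-0.2, 0.2, -1.2]
width: 0.0325
gripper_force: 35.2
t 11.1 pos [ 0.4718 -0.0112  0.056 ] F [-0.2  0.2 -1.2] w 0.0325 gf 35.2 a [-0.      0.0001  0.0003] q [-0.17  0.3   1.98 -0.    0.87 -0.03]
-> [0.471, -0.0105, 0.0557] d [ 0.0022 -0.0036  0.0011]
```

```bash

python3 -m jog '[{"dx":0,"dy":0,"dz":0.003,"ax":0,"ay":0,"az":0,"grip":-0.5},{"dx":0,"dy":0,"dz":0.003,"ax":0,"ay":0,"az":0,"grip":-0.5}]' | grep -E "pos|contact"
python3 -m jog '[{"dx":0,"dy":0,"dz":0.002,"ax":0,"ay":0,"az":0,"grip":-0.5},{"dx":0,"dy":0,"dz":0.002,"ax":0,"ay":0,"az":0,"grip":-0.5}]' | grep -E "pos|contact"
```

```text
position: [0.4721, -0.0113, 0.0557]
contact_force: [0.4, -0.2, 2.1]
position: [0.4721, -0.0113, 0.0557]
contact_force: [-1.3, -0.9, 8.1]
```

Contact with the floor, so back off slightly, release and rise.

```bash

python3 -m jog '[{"dx":0,"dy":0,"dz":-0.002,"ax":0,"ay":0,"az":0,"grip":-0.5},{"dx":0,"dy":0,"dz":-0.002,"ax":0,"ay":0,"az":0,"grip":-0.2},{"dx":0,"dy":0,"dz":-0.002,"ax":0,"ay":0,"az":0,"grip":0.1},{"dx":0,"dy":0,"dz":-0.002,"ax":0,"ay":0,"az":0,"grip":0.6},{"dx":0,"dy":0,"dz":-0.002,"ax":0,"ay":0,"az":0,"grip":1}]' 20
python3 -m jog '[{"dx":0,"dy":0,"dz":0,"ax":0,"ay":0,"az":0,"grip":1},{"dx":0,"dy":0,"dz":0,"ax":0,"ay":0,"az":0,"grip":1},{"dx":0,"dy":0,"dz":-0.06,"ax":0,"ay":0,"az":0,"grip":1},{"dx":0,"dy":0,"dz":-0.16,"ax":0,"ay":0,"az":0,"grip":1},{"dx":0,"dy":0,"dz":-0.26,"ax":0,"ay":0,"az":0,"grip":1}]'
python3 -m jog '[{"dx":0,"dy":0,"dz":-0.1,"ax":0,"ay":0,"az":0,"grip":1},{"dx":0,"dy":0,"dz":-0.25,"ax":0,"ay":0,"az":0,"grip":1},{"dx":0,"dy":0,"dz":-0.4,"ax":0,"ay":0,"az":0,"grip":1},{"dx":-0.15,"dy":0,"dz":-0.5,"ax":0,"ay":0,"az":0,"grip":1},{"dx":-0.3,"dy":0,"dz":-0.5,"ax":0,"ay":0,"az":0,"grip":1}]'
python3 -m jog '[{"dx":-0.1,"dy":-0.1,"dz":0,"ax":0,"ay":0,"az":0,"grip":1},{"dx":-0.25,"dy":-0.1,"dz":0,"ax":0,"ay":0,"az":0,"grip":1},{"dx":-0.4,"dy":-0.1,"dz":0,"ax":0,"ay":0,"az":0,"grip":1},{"dx":-0.4,"dy":-0.1,"dz":0,"ax":0,"ay":0,"az":0,"grip":1},{"dx":-0.4,"dy":-0.1,"dz":0,"ax":0,"ay":0,"az":0,"grip":1}]'
python3 -c "
from h import *
snap('top','t8');snap('scene','s8')
P=np.zeros((420,800,3),np.uint8);P[:,:400]=cv2.resize(cv2.imread('pics/t8.png')[180:296,190:300],(400,420));P[:,400:]=cv2.resize(cv2.imread('pics/s8.png')[130:298,220:380],(400,420))
cv2.imwrite('pics/z8.png',P)"
```

```text
clock: 11.95
position: [0.4718, -0.0111, 0.0551]
ee_rot: [-0.0, 0.756, 0.654, -0.0]
contact_force: [-0.1, 0.4, -0.5]
width: 0.0692
gripper_force: 0.0
clock: 12.37
position: [0.4709, -0.011, 0.1203]
ee_rot: [-0.001, 0.756, 0.654, -0.001]
contact_force: [0.9, -0.2, -0.2]
width: 0.0853
gripper_force: 0.0
clock: 12.78
position: [0.4642, -0.0852, 0.2508]
ee_rot: [0.005, 0.755, 0.656, 0.003]
contact_force: [1.4, -0.0, -1.2]
width: 0.0855
gripper_force: 0.0
clock: 13.2
position: [0.4214, -0.1823, 0.2451]
ee_rot: [-0.0, 0.758, 0.653, -0.0]
contact_force: [-1.0, -0.2, 0.2]
width: 0.0853
gripper_force: 0.0
```

View pics/z8.png

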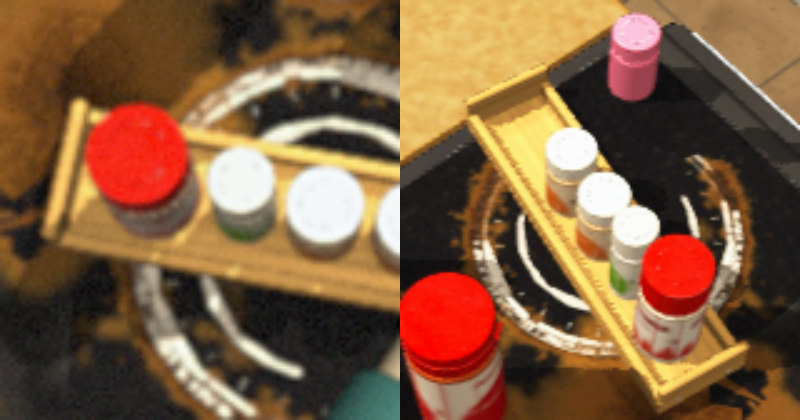

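The slim jar stands upright between the tall and middle jars (top crop px (242,180); scene crop (635,228)), and all four jars step down in order. Handing in.

```bash
python3 -c "
from rig import manip
print(manip.sign_off())"
```

```text
the job is handed in; nothing more can be done
None
```

I slid the tall jar about 47 mm along the tray and stood the slim jar upright between it and the middle jar; the last pictures show all four jars upright in the tray in stepped order, and I handed the job in after about 13 s of robot time.

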